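Complete the service kit tray

TASK

Complete the kit in the grey tray: stand the battery upright in the middle of the compartment between the solder reel and the instrument knob, lay the straight BNC barrel adapter in the middle of the compartment behind the battery, and the eraser flat in the middle of the one behind the knob (behind: in the row farther from the robot). Stand the eye loupe, wide end up, centred on top of the solder reel. Leave the reel, the knob, the T-shaped adapter and the USB stick where they are.

Things in the scene. Friction and masses are not known exactly. Their poses are not given: they have to be found in the camera images.
- tray: fixed grey plastic tray, 166 mm (x) by 246 mm (y, plus a 13 mm lip at each end), 10 mm high; six open 80 mm compartments: front row centred at x = -40 mm, back row at x = +40; columns at y = +80, 0, -80 (+y: robot's left). Floor top at z = 4 mm; rim and 3 mm ribs rise 6 mm above it. Origin: centre of underside; x points away from the robot, within 0.2 rad; white card on the front side
- solder_reel: light grey reel of solder wire with two flanges, 55 mm diameter, 36 mm high, standing on a flange in the middle of the left or right compartment of the tray's front row at the start; its flat top carries the loupe; not to be moved. Its origin is the centre of its underside; z up
- spare_knob: spare instrument knob of black plastic, round, 26 mm diameter at its foot, 18 mm high, standing in the middle of the other outer compartment of the tray's front row; a reference, not to be moved. Its origin is the centre of its underside; z up
- eraser: eraser in a paper sleeve, a flat block 20 mm (its x) by 44 mm (its y), 12 mm thick, lying flat on the desk at the start; grasp across its x. Its origin is the centre of its underside; z up
- battery: 9 V block battery, 18 mm (its x) by 27 mm (its y), 49 mm high with the two snap terminals on top (case 46 mm), standing upright on the desk at the start. Its origin is the centre of its underside; z up, towards the terminals
- loupe: black eye loupe, a tapered round cup 33 mm diameter at its wide top, about 24 mm at its foot, 26 mm high, standing on its narrow foot on the desk at the start. Its origin is the centre of its underside; z up, towards the wide end
- barrel: straight BNC barrel adapter of grey metal, 30 mm long along its y, 12 mm diameter with a 16 mm (x) by 14 mm high block-like hexagon 6 mm long in the middle, lying on the desk left of the tray (not the darker, plain fixed plug near the tray's back left corner, below the generator's sockets); grasp across its x at the middle. Its origin is the centre of its underside; z up
- tee: T-shaped BNC adapter of grey metal, 25 x 34 x 14 mm, lying on the desk: a bystander, not part of the kit. Its origin is the centre of its underside
- usb_stick: USB stick, 16 x 49 x 8 mm, lying on the desk: a bystander, not part of the kit. Its origin is the centre of its underside

How it is judged:
By the outcome, as a careful person would: the job done as asked, in the order asked, and still so for the second after the job is handed in, with the robot touching nothing.
It also fails if it takes over 118 s, if anything falls off the work surface, if the arm or the gripper's body presses on something with over 40 N, if the wrist force passes 120 N, or if a joint passes its speed limit or range.

ROBOT

A 7-joint arm with a two-finger parallel gripper is mounted at the origin on a cart in front of the work surface, level with it; the furniture and walls round the work are solid. World frame = base frame: x ahead of the robot, y to its left, z up, the work surface at z = 0. Lengths are in m, angles in rad, forces in N, time in s.
With the tool pointing down it reaches from about 0.425 to 0.8 m from the base axis. Payload 8.3 kg.
Tool frame: the origin (TCP) lies on the centre line of the jaws, within the pads' length; the fingertips stand 25 mm ahead of it and the grasp point (between the pads) lies 6 mm ahead of it (robot.tip_extent is the z of the fingertips in the tool frame, in m); z points along the fingers, y is the line along which they close (so a half turn about z gives the same grasp; the last joint's range is limited). The gripper opens to 85 mm and grips with 20 to 120 N. Pads are 22 mm wide; open, the fingers measure 114 mm over their backs; the gripper's body (76 mm by 85 mm) begins 54 mm behind the grasp point. The pads swing forward as they close: fully open they stand 13 mm farther back than shut.
Start: joints at [1.177, 0.383, 0.016, 1.37, -0.006, 1.388, -0.046], TCP at [0.203, -0.591, 0.218] pointing down, gripper open.
Joint ranges: [-2.95, 2.95], [-0.25, 2.06], [-1.52, 1.56], [0.18, 2.33], [-1.44, 4.58], [0.02, 2.06], [-3.01, 3.01]. Speed limits (rad/s): [2.39, 2.39, 3.01, 3.01, 3.14, 3.14, 3.14].

INTERFACE

Orientations are given as a 3x3 rotation matrix whose columns are the frame's x, y, z axes.
In Python, from plant import robot gives the robot as it stands.
- The arm moves only by the shell command python3 -m jog 'ROWS' [OPENING] [FORCE]. ROWS is rows parted by semicolons, their numbers by spaces, 1 to 12 of them, each of 6 numbers: dx, dy, dz in m, then a rotation vector rx, ry, rz in rad; each row shifts and turns the commanded pose from where the row before left it, along the tool's axes as they then stand; what a row does not reach is not made up. A row lasts 1/12 s, in which the tool goes at most 0.0417 m and 0.125 rad, less where a joint would pass 70% of its speed; a pose out of reach is approached as far as the arm can. OPENING is the opening from 0.0 (shut) to 1.0 (fully open), set as the command begins (- or left out keeps the last). The fingers move at their own pace and stop on an object; FORCE is the grip in N (left out, the last holds). Time passes only in rows, so rows that do not move let the fingers close. It prints the time, the measured TCP pose, the force, the opening and the grip force at its end.
- robot.state(): the state, without advancing time (a new reading comes with each control period).
- robot.capture(name): name is "side" or "top"; returns a dict with "image" (384x512x3 uint8, red, green, blue), "range_z" (384x512 float32, m along the optical axis (not along the pixel's ray), 0 where there is no reading), "fx", "fy", "cx", "cy" (pixels), "R" (3x3) and "t" (3): a world point X has camera coordinates R X + t. Camera axes: x right, y down, z forward; pixel columns grow to the right and rows downward; lengths in m; the calibration is good to about 2 mm. A picture is of the moment at which its call begins.
- robot.close_job(): hands the job in; it is judged then, once.
The state is a dict: "time_s": time; "joint_positions": joint angles; "qd": joint speeds; "tau": joint torques, N m; "tool_pos": TCP position; "ee_rot": TCP orientation; "force": force on the tool from outside, world axes, zero at the start; "ft_torque": the same for the moment, N m; "opening": opening from 0.0 (shut) to 1.0 (fully open); "grasp_force": force on a finger pad.
Only numpy, scipy, OpenCV 4.12 (cv2) and the standard library are available. Lean on these libraries where they do the work, as an engineer would, in place of code of your own. Each camera call takes 0.05 s, during which the arm holds its last target. There are 200 camera calls.

## Working session

There is one attempt and no reset: what is moved stays moved. The work goes in short steps, Python scripts to look and compute and a shell command to move; the robot and the scene stay as the last step left them, time stands still between calls to the robot, and variables do not carry over. Pictures are saved under pics/ and viewed, at most 14 in all, crops included, and the job is handed in when it is done.

```bash
ls; mkdir -p pics
cat > h.py <<'E'
import numpy as np, cv2, pickle
from plant import robot
def cap(n,f=None):
    c=robot.capture(n); pickle.dump(c,open(f'/tmp/{f or n}.pkl','wb')); return c
def load(f): return pickle.load(open(f'/tmp/{f}.pkl','rb'))
def cloud(c):
    v,u=np.mgrid[:384,:512]; z=c['range_z']
    P=np.stack([(u-c['cx'])/c['fx']*z,(v-c['cy'])/c['fy']*z,z],-1)
    W=(P-c['t'])@c['R']; W[z==0]=np.nan; return W
def ray(c,u,v,h):
    d=c['R'].T@np.array([(u-c['cx'])/c['fx'],(v-c['cy'])/c['fy'],1]); o=-c['R'].T@c['t']
    return o+d*(h-o[2])/d[2]
def proj(c,X):
    p=c['R']@np.array(X)+c['t']; return c['fx']*p[0]/p[2]+c['cx'],c['fy']*p[1]/p[2]+c['cy']
E
python3 - <<'E'
from h import *
for n in('side','top'):
    c=cap(n); print(n,c['fx'],c['R'].round(3).tolist(),(-c['R'].T@c['t']).round(3)); 
    cv2.imwrite(f'pics/{n}0.png',cv2.resize(c['image'][...,::-1],(800,600)))
s=robot.state(); print(s['tool_pos'],s['ee_rot'],s['time_s'],s['force'],s['opening'],robot.tip_extent)
E
```

```text
pics
side 407.92489988238657 [[-0.827, -0.562, -0.01], [-0.2, 0.311, -0.929], [0.526, -0.766, -0.369]] [-0.021  0.785  0.383]
top 436.17524947135837 [[-0.028, -0.999, -0.036], [-0.996, 0.031, -0.085], [0.086, 0.034, -0.996]] [0.369 0.068 0.939]
[ 0.20286439 -0.59064519  0.21686675] [[ 9.45774387e-01  3.24823710e-01 -6.04326646e-04]
 [ 3.24824272e-01 -9.45772838e-01  1.71211353e-03]
 [-1.54206576e-05 -1.81557309e-03 -9.99998352e-01]] 0.1 [-0.25447486  0.2525681   0.37101277] 1.0024506223499314 0.025
```

View pics/top0.png

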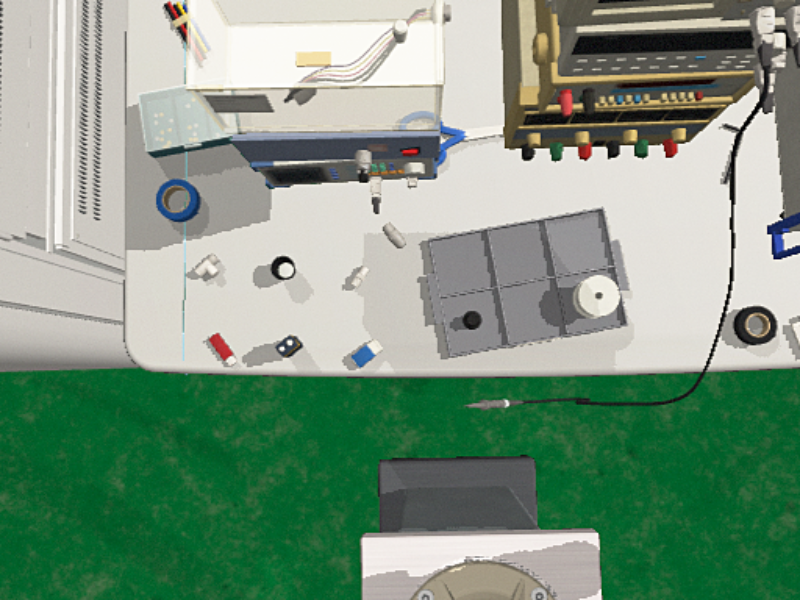

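View pics/side0.png

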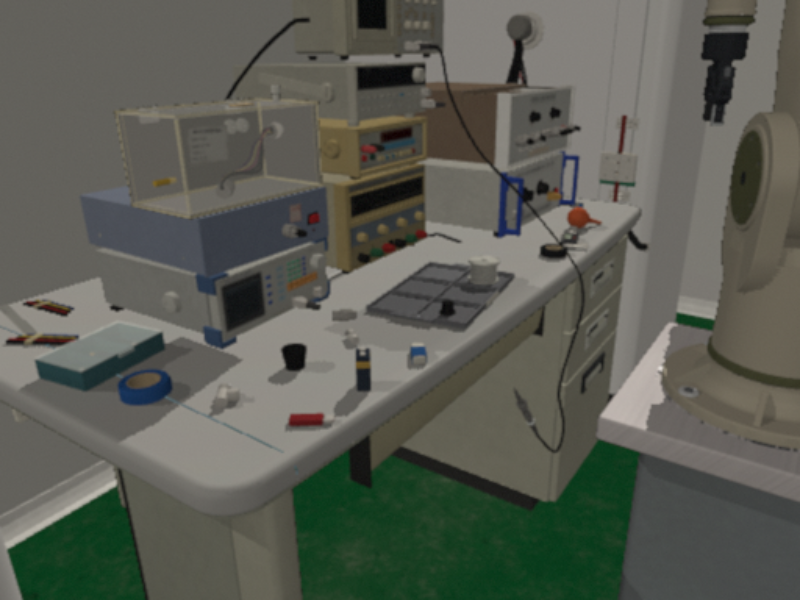

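The top view shows the tray (428-625, 210-358), reel (598,296), knob (472,320), battery (289,346), eraser (367,353), loupe (283,268), USB (222,348) and tee (207,266). The barrel candidates are (358,278) and (395,236). I'll enlarge the parts and measure.

Run:
```python
from h import *
c=load('top'); im=c['image'][...,::-1]
cv2.imwrite('pics/top1.png',cv2.resize(im[115:240,120:280],(800,600),interpolation=cv2.INTER_CUBIC))
s=load('side'); i2=s['image'][...,::-1]
cv2.imwrite('pics/side1.png',cv2.resize(i2[160:280,170:330],(800,600),interpolation=cv2.INTER_CUBIC))
W=cloud(c); z=W[...,2]
m=(z>.006)&(z<.07)&(W[...,0]<.75)&(W[...,0]>.35)
n,l,st,ce=cv2.connectedComponentsWithStats(m.astype(np.uint8))
for i in range(1,n):
    if st[i,4]>15:
        k=l==i; print(st[i],ce[i].round(1),np.nanpercentile(z[k],[50,95]).round(4),np.nanmean(W[k],0).round(4))
k=(np.abs(z)<.003); 
for u,v in((170,200),(260,190),(200,140),(210,215)): print(u,v,W[v-2:v+3,u-2:u+3].mean((0,1)).round(4))
```

```text
[ 491   44   21  122 1507] [503.3 102.7] [0.0387 0.0651] [ 0.636  -0.4204  0.0395]
[ 321   52  116   52 1263] [375.1  90.1] [0.0392 0.0666] [ 0.6722 -0.1584  0.0424]
[  90   67   59   34 1377] [114.7  82.7] [0.0288 0.0317] [0.7168 0.3974 0.0276]
[   0   69   13  155 1490] [  4.7 138.9] [0.025  0.0461] [0.6022 0.6403 0.0257]
[236  76  84  61 666] [267.6 105.4] [0.0265 0.0629] [0.654  0.0661 0.0261]
[438  82  13  10  56] [442.4  85.7] [0.0523 0.068 ] [ 0.6734 -0.2948  0.0495]
[168 108  62  13 462] [198.6 113.7] [0.0423 0.0668] [0.6365 0.2131 0.0416]
[100 114  28  28 444] [113.5 127.6] [0.0179 0.0213] [0.6202 0.4039 0.0171]
[ 273  133  130   96 2084] [352.9 183.4] [0.0104 0.0413] [ 0.481  -0.1074  0.0175]
[245 142  15  17 137] [252.  150.4] [0.0165 0.0198] [0.5592 0.1033 0.0162]
[274 150  16  24  60] [278.7 157.9] [0.0096 0.0124] [0.5422 0.0464 0.0097]
[125 162  15  16 141] [133.1 170.2] [0.0132 0.0166] [0.5257 0.3624 0.0129]
[174 164  15  15 127] [180.2 170.5] [0.0172 0.0271] [0.5208 0.259  0.0167]
[224 170  12  14  80] [229.8 176.4] [0.0123 0.0153] [0.5052 0.1526 0.0119]
[471 196  27  25 425] [483.8 207.8] [0.0143 0.0168] [ 0.4209 -0.3775  0.0138]
[296 198  12  14 111] [301.9 204.5] [0.0194 0.0244] [0.4395 0.0007 0.0157]
[507 208   5  10  19] [509.9 211.5] [0.0075 0.0094] [ 0.4119 -0.4338  0.0077]
[134 213  16  21 128] [141.7 222.7] [0.0082 0.0101] [0.4115 0.3458 0.0082]
[176 214  18  15 157] [184.8 221.1] [0.0453 0.0503] [0.4107 0.2459 0.0398]
[225 217  20  18 185] [234.4 225.7] [0.0124 0.0149] [0.399  0.1453 0.0122]
[446 217  13  27  70] [452.9 230.7] [0.0449 0.068 ] [ 0.3746 -0.2981  0.0451]
170 200 [4.594e-01 2.856e-01 1.000e-04]
260 190 [4.749e-01 8.890e-02 4.000e-04]
200 140 [5.898e-01 2.176e-01 1.000e-04]
210 215 [4.241e-01 1.987e-01 2.000e-04]
```

View pics/top1.png

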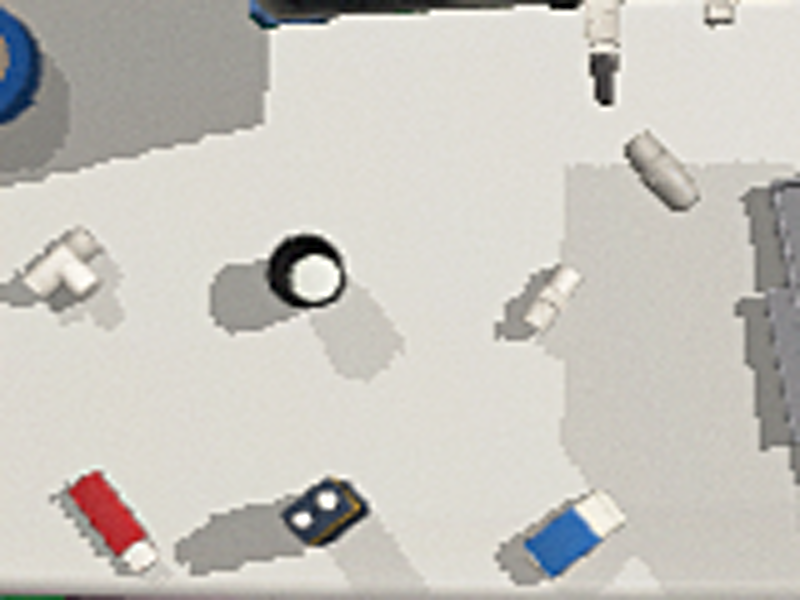

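View pics/side1.png

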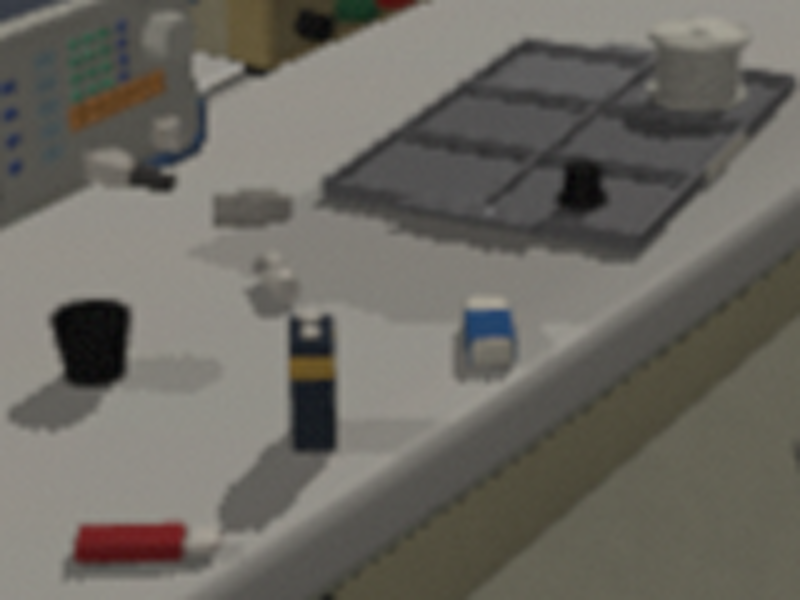

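The crop at (552,298) has a hexagon in its middle, so it's the barrel. The larger grey piece at (662,170) is the fixed plug, and the card is on the tray's near side. Next I'll measure exact poses.

```bash
cat > meas.py <<'E'
from h import *
def rect(c,m,h):
    v,u=np.nonzero(m); P=np.array([ray(c,a,b,h)[:2] for a,b in zip(u,v)],np.float32)
    (x,y),(w,l),a=cv2.minAreaRect(P*1000); R=P-P.mean(0)
    e,V=np.linalg.eigh(R.T@R); ax=V[:,1]
    return dict(c=np.round(P.mean(0),4),rc=np.round([x/1000,y/1000],4),wl=np.round(sorted([w,l]),1),yaw_long=round(float(np.arctan2(ax[1],ax[0])%np.pi),3),n=len(P))
E
python3 - <<'E'
from meas import *
c=load('top'); W=cloud(c); z=W[...,2]; im=c['image'].astype(int)
hsv=cv2.cvtColor(c['image'],cv2.COLOR_RGB2HSV)
def box(u0,u1,v0,v1):
    b=np.zeros(z.shape,bool); b[v0:v1,u0:u1]=1; return b
B=box(170,198,210,232); print('batt',np.nanmedian(z[B&(z>.042)]),rect(c,B&(z>.04),.046))
E=box(222,248,214,238); print('eras',np.nanmedian(z[E&(z>.009)]),rect(c,E&(z>.006),.012))
b=box(222,238,168,186); print('barr',np.nanmax(z[b]),rect(c,b&(z>.005),.011)); 
L=box(168,198,158,184); print('loupe',np.nanpercentile(z[L],98),rect(c,L&(hsv[...,2]<70)|(L&(z>.015)),.026))
K=box(290,314,190,216); print('knob',np.nanpercentile(z[K],95),rect(c,K&(hsv[...,2]<60),.012),rect(c,K&(z>.017),.022))
Rr=box(360,405,165,215); print('reel',np.nanmedian(z[Rr&(z>.035)]),rect(c,Rr&(z>.037),.040))
T=box(262,412,125,238)
t=(z>.0022)&T; t=cv2.morphologyEx(t.astype(np.uint8),cv2.MORPH_OPEN,np.ones((3,3)))
n,l,st,ce=cv2.connectedComponentsWithStats(t); i=1+np.argmax(st[1:,4]); print('tray',st[i],rect(c,l==i,.008))
o=c['image'].copy(); cs,_=cv2.findContours((l==i).astype(np.uint8),0,1); cv2.drawContours(o,cs,-1,(255,0,0),1)
for m in(B&(z>.04),E&(z>.006),b&(z>.005),L&(hsv[...,2]<70)|(L&(z>.015)),K&(hsv[...,2]<60),Rr&(z>.037)):
    cs,_=cv2.findContours(m.astype(np.uint8),0,1); cv2.drawContours(o,cs,-1,(0,255,0),1)
cv2.imwrite('pics/seg.png',cv2.resize(o[125:245,165:425,::-1],(800,370),interpolation=cv2.INTER_NEAREST))
E
```

```text
batt 0.046281267222555135 {'c': array([0.4107, 0.2478], dtype=float32), 'rc': array([0.4107, 0.2479]), 'wl': array([18.4, 26.6]), 'yaw_long': 2.198, 'n': 116}
eras 0.012527561175764522 {'c': array([0.399 , 0.1454], dtype=float32), 'rc': array([0.399 , 0.1452]), 'wl': array([19.7, 43.5]), 'yaw_long': 2.218, 'n': 185}
barr 0.01687712749403482 {'c': array([0.5052, 0.1525], dtype=float32), 'rc': array([0.5048, 0.1525]), 'wl': array([14.5, 29.9]), 'yaw_long': 2.513, 'n': 83}
loupe 0.025610308647992828 {'c': array([0.5203, 0.2579], dtype=float32), 'rc': array([0.5182, 0.2553]), 'wl': array([30. , 30.3]), 'yaw_long': 2.637, 'n': 106}
knob 0.021983566039699882 {'c': array([0.4395, 0.0015], dtype=float32), 'rc': array([0.4392, 0.0016]), 'wl': array([22.8, 22.8]), 'yaw_long': 2.489, 'n': 106} {'c': array([4.399e-01, 2.000e-04], dtype=float32), 'rc': array([ 4.4e-01, -1.0e-04]), 'wl': array([14.7, 16.9]), 'yaw_long': 2.805, 'n': 59}
reel 0.039865633856462336 {'c': array([ 0.4649, -0.1644], dtype=float32), 'rc': array([ 0.465 , -0.1641]), 'wl': array([52.9, 53.1]), 'yaw_long': 1.694, 'n': 526}
tray [ 273  133  129   94 6755] {'c': array([ 0.4901, -0.0773], dtype=float32), 'rc': array([ 0.4901, -0.0763]), 'wl': array([167.5, 268.9]), 'yaw_long': 1.698, 'n': 6755}
```

View pics/seg.png

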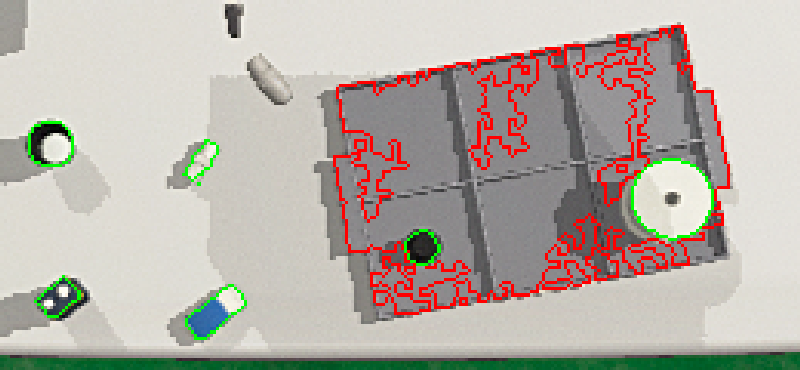

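The masks fit the battery, eraser, barrel, knob and reel, but the depth mask for the tray is ragged. I'll refit the tray from colour and ribs, get the loupe's circle, and check heights and positions with the side view.

Run:
```python
from meas import *
c=load('top'); im=c['image'].astype(int); V=im.max(2)
m=np.zeros(V.shape,np.uint8); m[158:184,172:192]=(V[158:184,172:192]<95)
n,l,st,ce=cv2.connectedComponentsWithStats(m); i=1+np.argmax(st[1:,4]); 
cs,_=cv2.findContours((l==i).astype(np.uint8),0,1); (u,v),r=cv2.minEnclosingCircle(cs[0]); print('loupe',st[i],u,v,r,ray(c,u,v,.026).round(4), 'diam',(2*r+1)*.913/c['fx'])
f=np.zeros_like(m); cv2.drawContours(f,cs,-1,1,-1); print(rect(c,f>0,.026))
# tray colour
bl=(im[...,2]-im[...,0]); print('tray rgb',im[170,300],'shadow',im[190,268],'desk',im[190,250], 'rib',im[184,317])
t=np.zeros_like(m); T=(slice(125,240),slice(262,412)); t[T]=((bl[T]>2)&(V[T]<190)).astype(np.uint8)
t=cv2.morphologyEx(t,cv2.MORPH_CLOSE,np.ones((5,5))); t=cv2.morphologyEx(t,cv2.MORPH_OPEN,np.ones((3,3)))
n,l,st,ce=cv2.connectedComponentsWithStats(t); i=1+np.argmax(st[1:,4])
cs,_=cv2.findContours((l==i).astype(np.uint8),0,1); h=np.vstack(cs); print(st[i],rect(c,l==i,.01))
for p in((338,87),(683,26),(372,322),(727,254),(468,183),(580,162)):
    print(p,ray(c,165+p[0]/3.077-.5,125+p[1]/3.083-.5,.01).round(4))
o=c['image'].copy(); cv2.drawContours(o,cs,-1,(255,0,0),1)
cv2.imwrite('pics/seg2.png',cv2.resize(c['image'][125:245,262:412,::-1],(800,640)[:1]+(600,),interpolation=cv2.INTER_CUBIC))
s=load('side'); S=cloud(s).reshape(-1,3)
for nm,x,y,rr,lo in(('batt',.4107,.2478,.02,.02),('eras',.399,.1454,.026,.006),('barr',.5052,.1525,.02,.005),('loupe',.519,.256,.022,.01),('knob',.4397,.001,.02,.012),('reel',.465,-.164,.035,.02)):
    k=S[(np.hypot(S[:,0]-x,S[:,1]-y)<rr)]; k2=k[k[:,2]>lo]; print(nm,len(k2),'z',np.percentile(k2[:,2],[50,97]).round(4),'xy range',k2.min(0)[:2].round(3),k2.max(0)[:2].round(3), 'base',np.percentile(k[:,2],3).round(4))
for q in((.475,.0889),(.53,-.07),(.45,-.08)): k=S[np.hypot(S[:,0]-q[0],S[:,1]-q[1])<.015]; print(q,np.median(k[:,2]))
```

```text
loupe [173 164  16  15 101] 180.73684692382812 171.42105102539062 7.758570194244385 [0.5173 0.2558 0.026 ] diam 0.03457360130582213
{'c': array([0.5196, 0.259 ], dtype=float32), 'rc': array([0.5166, 0.2558]), 'wl': array([30.1, 32.2]), 'yaw_long': 2.641, 'n': 101}
tray rgb [137 135 140] shadow [192 191 182] desk [206 202 196] rib [76 77 76]
[ 313  139   88   66 1644] {'c': array([ 0.5181, -0.1293], dtype=float32), 'rc': array([ 0.5127, -0.1286]), 'wl': array([131.8, 170.1]), 'yaw_long': 1.572, 'n': 1644}
(338, 87) [0.5537 0.0554 0.01  ]
(683, 26) [ 0.5882 -0.1861  0.01  ]
(372, 322) [0.389  0.0372 0.01  ]
(727, 254) [ 0.4284 -0.2075  0.01  ]
(468, 183) [ 0.4831 -0.0326  0.01  ]
(580, 162) [ 0.4952 -0.1104  0.01  ]
batt 183 z [0.0388 0.0488] xy range [0.394 0.236] [0.421 0.264] base -0.144
eras 109 z [0.0119 0.0132] xy range [0.377 0.127] [0.414 0.167] base -0.1312
barr 51 z [0.0109 0.0136] xy range [0.489 0.145] [0.519 0.166] base -0.0011
loupe 187 z [0.0203 0.0266] xy range [0.498 0.239] [0.533 0.271] base -0.0007
knob 47 z [0.0199 0.0227] xy range [ 0.428 -0.008] [0.445 0.01 ] base 0.003
reel 209 z [0.0385 0.041 ] xy range [ 0.435 -0.191] [ 0.488 -0.137] base -0.7432
(0.475, 0.0889) -9.18102528804612e-05
(0.53, -0.07) 0.003933258853918592
(0.45, -0.08) 0.003995198317297449
```

View pics/seg2.png

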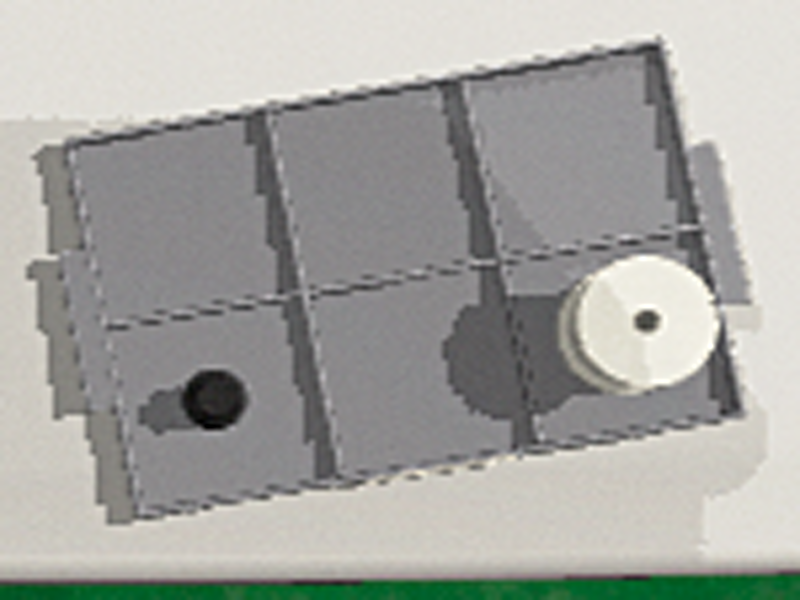

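The view shows the rim corners at (65,148), (660,42), (742,415), (135,518) and the rib crossings at (302,293), (497,263). I'll fit the tray model to these by least squares.

```bash
cat > tgt.py <<'E'
from h import *
def fit(c):
    px=[(65,148),(660,42),(742,415),(135,518),(302,293),(497,263),(108,327),(702,228),(262,110),(455,80),(338,485),(530,448)]
    M=np.array([(83,123),(83,-123),(-83,-123),(-83,123),(0,40),(0,-40),(0,123),(0,-123),(83,40),(83,-40),(-83,40),(-83,-40)])/1e3
    Q=np.array([ray(c,262+(a+.5)/5.333-.5,125+(b+.5)/5-.5,.01)[:2] for a,b in px])
    H=(M-M.mean(0)).T@(Q-Q.mean(0)); U,s,Vt=np.linalg.svd(H); R=Vt.T@U.T; t=Q.mean(0)-R@M.mean(0)
    return R,t,Q-(M@R.T+t)
E
python3 - <<'E'
from tgt import *
R,t,e=fit(load('top')); print('t',t.round(4),'yaw',np.arctan2(R[1,0],R[0,0]).round(4),'det',np.linalg.det(R)); print((e*1000).round(1).tolist())
for n,p in dict(batt=(-.04,0),barrel=(.04,0),eraser=(.04,.08),knob=(-.04,.08),reel=(-.04,-.08)).items(): print(n,(R@p+t).round(4))
E
```

```text
t [ 0.4892 -0.075 ] yaw 0.147 det 0.9999999999999998
[[-2.8, -2.2], [-1.3, 0.7], [1.7, 1.5], [1.4, -0.6], [1.1, -0.7], [-0.3, 0.4], [1.1, -4.8], [-0.2, 0.6], [-1.2, -0.0], [-2.7, 1.2], [0.8, 0.6], [2.5, 3.3]]
batt [ 0.4497 -0.0808]
barrel [ 0.5288 -0.0691]
eraser [0.5171 0.01  ]
knob [ 0.438  -0.0017]
reel [ 0.4614 -0.16  ]
```

```bash
python3 - <<'E'
from h import *
P=np.vstack([cloud(load(n)).reshape(-1,3) for n in('top','side')]); P=P[np.isfinite(P[:,0])]
print('rows x .15.. step .05, cols y -.7..+.45 step .05, max z cm')
for x in np.arange(.2,.8,.05):
    print(f'{x:.2f}',[int(round(100*max([-.99]+list(P[(P[:,0]>=x)&(P[:,0]<x+.05)&(P[:,1]>=y)&(P[:,1]<y+.05)][:,2])))) for y in np.arange(-.7,.45,.05)])
E
python3 -m jog '0 0 0 0 0 0;0 0 0 0 0 0;0 0 0 0 0 0;0 0 0 0 0 0' 0.5
python3 -c "
from plant import robot; print(robot.tip_extent)"
```

```text
rows x .15.. step .05, cols y -.7..+.45 step .05, max z cm
0.20 [32, 36, 46, 46, -73, -73, -73, -73, -73, -73, -73, -73, -73, -73, -73, -73, -73, -73, -73, -73, -73, -73, -73]
0.25 [-73, -73, -73, -73, -73, -73, -73, -73, -73, -73, -73, -73, -73, -73, -73, -73, -73, -73, -73, -73, -73, -73, -73]
0.30 [-73, -73, -73, -73, -73, -73, -73, -73, 2, -8, -13, -23, -16, -9, -9, -73, -73, -73, -73, -73, -73, -73, -73]
0.35 [0, 0, 0, 0, 1, 1, 2, 7, 7, 0, 0, 0, 1, 1, 1, 1, 2, 2, 5, 5, 1, 0, 0]
0.40 [1, 4, 5, 1, 1, 2, 2, 11, 12, 1, 4, 4, 1, 3, 3, 1, 2, 1, 5, 5, 1, 1, 1]
0.45 [0, 5, 5, 0, 0, 0, 0, 0, 17, 1, 5, 4, 1, 2, 1, 1, 1, 2, 1, 3, 1, 1, 1]
0.50 [30, 30, 30, 30, 30, 30, 13, 0, 24, 1, 1, 1, 1, 1, 1, 2, 2, 2, 3, 3, 2, 2, 1]
0.55 [14, 14, 22, 30, 30, 30, 11, 0, 26, 39, 1, 1, 1, 1, 1, 2, 14, 0, 0, 1, 1, 2, 2]
0.60 [-99, -99, -99, -69, 29, 30, 1, 46, 46, 46, 4, 23, 23, 0, 32, 32, 32, 32, 32, 32, 1, 2, 2]
0.65 [30, 30, 30, 30, 30, 30, 47, 47, 46, 46, 46, 46, 46, 12, 32, 34, 32, 32, 32, 32, 23, 3, 4]
0.70 [30, 30, 30, 30, 30, 30, 1, 37, 26, 26, 26, 26, 46, 43, 32, 32, 32, 32, 32, 32, 3, 3, 3]
0.75 [30, 30, 30, 30, 30, 29, -73, 37, -74, -73, 36, 26, 46, 42, 31, 32, 31, 31, 32, 31, 3, 4, 3]
0.80 [-99, 30, 30, -69, -60, 24, -73, -73, -73, -73, 36, 26, 36, 39, 0, -99, -99, -99, 18, 19, 0, 1, 1]
time_s: 0.43
tool_pos: [0.203, -0.591, 0.2177]
ee_rot: [[0.946, 0.325, -0.0], [0.325, -0.946, 0.0], [0.0, -0.0, -1.0]]
force: [-0.4, -0.4, 0.1]
opening: 0.501
grasp_force: 0.0
0.025
```

```bash
cat > go.py <<'E'
import sys; from h import *
s=robot.state(); R=np.array(s['ee_rot']); x=np.array(s['tool_pos']); a=list(map(float,sys.argv[1:]))
psi=np.arctan2(R[1,0],R[0,0])
print('tool d',(R.T@(np.array(a[:3])-x)).round(4),'psi',psi.round(4),'rz',round(-(a[3]-psi),4),'tilt',R[:2,2].round(4),'t',s['time_s'],'q7',round(s['joint_positions'][6],2))
E
python3 -m jog '.0277 -.027 -.0067 0 0 0;.0277 -.027 -.0067 0 0 0;.0277 -.027 -.0067 0 0 0;.0277 -.027 -.0067 0 0 0;.0277 -.027 -.0067 0 0 0;.0277 -.027 -.0067 0 0 0;.0277 -.027 -.0067 0 0 0;.0277 -.027 -.0067 0 0 0;.0277 -.027 -.0067 0 0 0;0 0 0 0 0 0;0 0 0 0 0 0'
python3 go.py .44 0 .25 .3307; python3 go.py .4107 .2479 .15 2.198
```

```text
time_s: 1.35
tool_pos: [0.3613, -0.2784, 0.279]
ee_rot: [[0.944, 0.33, 0.002], [0.33, -0.944, -0.001], [0.001, 0.002, -1.0]]
force: [-1.0, -0.7, -1.6]
opening: 0.499
grasp_force: 0.0
tool d [ 0.166  -0.2369  0.0288] psi 0.3361 rz 0.0054 tilt [ 0.0015 -0.0013] t 1.35 q7 -0.65
tool d [ 0.2201 -0.4808  0.1284] psi 0.3361 rz -1.8619 tilt [ 0.0015 -0.0013] t 1.35 q7 -0.65
```

```bash
python3 -m jog '.0208 -.0296 .0036 0 0 0;.0208 -.0296 .0036 0 0 0;.0208 -.0296 .0036 0 0 0;.0208 -.0296 .0036 0 0 0;.0208 -.0296 .0036 0 0 0;.0208 -.0296 .0036 0 0 0;.0208 -.0296 .0036 0 0 0;.0208 -.0296 .0036 0 0 0;0 0 0 0 0 0' | head -3
python3 go.py .4107 .2479 .15 2.198
```

```text
time_s: 2.1
tool_pos: [0.4411, 0.0037, 0.2489]
ee_rot: [[0.943, 0.332, 0.0], [0.332, -0.943, 0.002], [0.001, -0.002, -1.0]]
tool d [ 0.0522 -0.2402  0.0994] psi 0.3381 rz -1.8599 tilt [0.0003 0.0024] t 2.1 q7 -1.3
```

```bash
python3 -m jog '.0075 -.0343 .0142 0 0 0;.0075 -.0343 .0142 0 0 0;.0075 -.0343 .0142 0 0 0;.0075 -.0343 .0142 0 0 0;.0075 -.0343 .0142 0 0 0;.0075 -.0343 .0142 0 0 0;.0075 -.0343 .0142 0 0 0;0 0 0 0 0 -.124;0 0 0 0 0 -.124;0 0 0 0 0 -.124;0 0 0 0 0 -.124;0 0 0 0 0 -.124' | head -2
python3 -m jog '0 0 0 0 0 -.124;0 0 0 0 0 -.124;0 0 0 0 0 -.124;0 0 0 0 0 -.124;0 0 0 0 0 -.124;0 0 0 0 0 -.124;0 0 0 0 0 -.124;0 0 0 0 0 -.124;0 0 0 0 0 -.124;0 0 0 0 0 -.124;0 0 0 0 0 0' | head -2
python3 go.py .4107 .2479 .036 2.198
```

```text
time_s: 3.1
tool_pos: [0.4129, 0.2404, 0.1495]
time_s: 4.02
tool_pos: [0.4129, 0.2403, 0.1495]
tool d [0.0074 0.0027 0.1135] psi 2.1942 rz -0.0038 tilt [-0.0007 -0.0002] t 4.0167 q7 -0.2
```

```bash
python3 -m jog '.0074 .0027 .0135 0 0 0;0 0 .025 0 0 0;0 0 .025 0 0 0;0 0 .025 0 0 0;0 0 .025 0 0 0;0 0 0 0 0 0'
python3 - <<'E'
from h import *
a,b=cap('top'),cap('side')
A=cv2.resize(a['image'][195:245,155:215],(400,333)); B=cv2.resize(b['image'][200:270,200:270],(400,400))
o=np.zeros((400,800,3),np.uint8); o[:333,:400]=A;o[:,400:]=B; cv2.imwrite('pics/g1.png',o[...,::-1])
E
```

```text
time_s: 4.52
tool_pos: [0.408, 0.2465, 0.0321]
ee_rot: [[-0.576, 0.817, -0.006], [0.817, 0.576, -0.003], [0.001, -0.007, -1.0]]
force: [-1.7, -0.7, 0.6]
opening: 0.501
grasp_force: 0.0
```

View pics/g1.png

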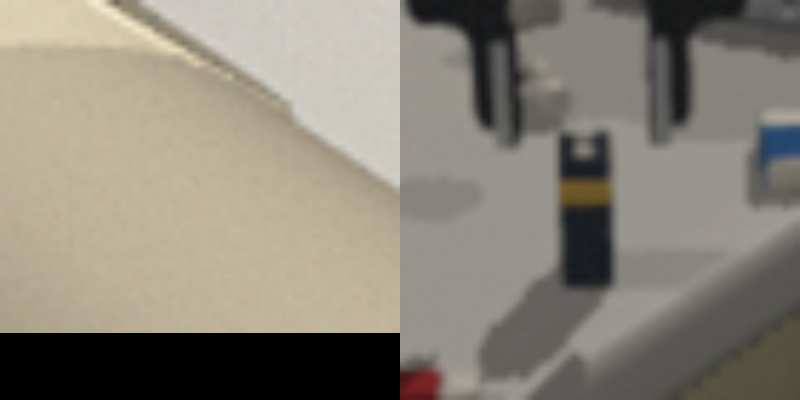

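Run:
```python
from h import *
b=load('side'); f=lambda X: [round(float(k),1) for k in proj(b,X)]
s=robot.state(); p=s['tool_pos']; R=s['ee_rot']; print(p,s['force'])
print('tcp',f(p),'tip',f(p+R@[0,0,.025]),'tipback',f(p+R@[0,0,.019])); print('fingers',f(p+R@[0,.021,.025]),f(p+R@[0,-.021,.025]))
print('batt top',f([.4107,.2479,.046]),'bot',f([.4107,.2479,0]))
W=cloud(b); 
for c in((505,140),(660,135),(580,250),(690,60),(490,60)):
    u=int(200+(c[0]-400)*70/400); v=int(200+c[1]*70/400); print(c,u,v,W[v,u].round(4))
```

```text
[0.4097279  0.24883436 0.03624281] [-0.70289821  0.7286871   0.46104876]
tcp [231.6, 230.4] tip [232.1, 242.2] tipback [232.0, 239.4]
fingers [221.0, 242.5] [243.2, 242.0]
batt top [231.3, 225.4] bot [232.2, 247.1]
(505, 140) 218 224 [0.4236 0.2705 0.0548]
(660, 135) 245 223 [0.3816 0.244  0.0572]
(580, 250) 231 243 [0.4039 0.2593 0.0161]
(690, 60) 250 210 [0.3779 0.2326 0.0798]
(490, 60) 215 210 [0.4288 0.2708 0.0818]
```

Run:
```python
from h import *
b=cap('side'); s=robot.state(); print(s['tool_pos'],s['time_s'],robot.tip_extent)
cv2.imwrite('pics/g2.png',cv2.resize(b['image'][180:270,190:280,::-1],(500,500)))
W=cloud(b)
for u,v in((218,224),(245,223),(218,236),(245,236)): print(u,v,W[v,u].round(4))
```

```text
[0.4104488  0.24957246 0.03730422] 4.6667 0.025
218 224 [0.4241 0.27   0.0545]
245 223 [0.3816 0.244  0.0571]
218 236 [4.624e-01 2.277e-01 2.000e-04]
245 236 [ 0.4183  0.1958 -0.0013]
```

View pics/g2.png

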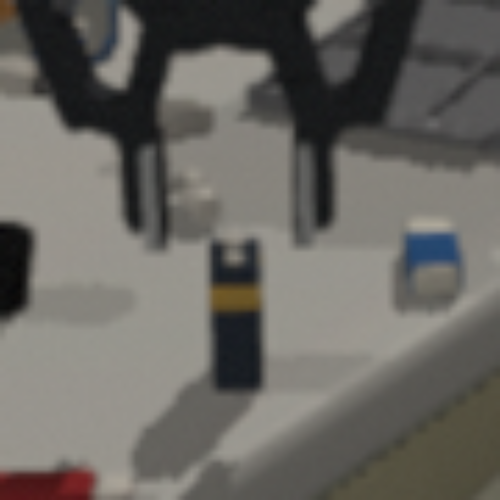

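```bash
python3 - <<'E'
from h import *
b=load('side'); f=lambda X: [round(float(k),1) for k in proj(b,X)]
R=np.array([[.9458,.3248,0],[.3248,-.9458,0],[0,0,-1]]); p=np.array([.2029,-.5906,.2169])
for y in(.0425,-.0425): print(f(p+R@[0,y,.025]),f(p+R@[0,y,.012]),f(p+R@[0,y,-.02]))
E
python3 -m jog '0 0 0 0 0 0;0 0 0 0 0 0;0 0 0 0 0 0;0 0 0 0 0 0;0 0 0 0 0 0;0 0 0 0 0 0' | head -2
python3 - <<'E'
from h import *
b=cap('side'); s=robot.state(); print(s['tool_pos'],s['time_s'],s['joint_positions'])
W=cloud(b)
for v in range(214,246,3): print(v,W[v,218].round(3),W[v,245].round(3),b['image'][v,218],b['image'][v,245])
E
```

```text
[450.6, 94.5] [451.3, 90.3] [453.0, 79.7]
[455.1, 98.6] [455.8, 94.1] [457.7, 82.9]
time_s: 5.17
tool_pos: [0.41, 0.2495, 0.0367]
[0.40997712 0.2494471  0.03657701] 5.2167 [ 0.24516899  0.44699621 -1.02234784  1.94338785  0.45321395  1.00233689
 -0.36651792]
214 [0.422 0.271 0.076] [0.382 0.243 0.075] [49 49 49] [85 85 83]
217 [0.423 0.271 0.069] [0.383 0.242 0.068] [49 49 48] [84 84 83]
220 [0.423 0.271 0.063] [0.383 0.242 0.062] [62 61 60] [93 93 91]
223 [0.422 0.272 0.058] [0.382 0.244 0.057] [66 67 66] [108 108 105]
226 [0.491 0.193 0.   ] [ 0.445  0.16  -0.001] [150 147 141] [152 150 142]
229 [0.482 0.204 0.001] [ 0.436  0.172 -0.   ] [152 149 142] [152 149 142]
232 [ 0.475  0.213 -0.001] [ 0.427  0.183 -0.   ] [151 149 141] [152 150 142]
235 [0.465 0.225 0.   ] [0.419 0.195 0.001] [152 149 141] [153 150 143]
238 [0.457 0.235 0.   ] [0.411 0.205 0.   ] [152 149 141] [152 149 142]
241 [ 0.451  0.242 -0.002] [0.404 0.215 0.   ] [151 150 142] [151 148 141]
244 [0.441 0.254 0.   ] [ 0.397  0.225 -0.   ] [151 150 142] [137 135 128]
```

The side view shows the fingertips at z≈0.054 although the TCP reads z=0.037. So at half opening the tips really stand about 17 mm above the reported TCP height, not 25 mm below it. x and y agree. I'll trust the camera and descend the missing distance, watching the force.

```bash
python3 -m jog '0 0 .013 0 0 0;0 0 .013 0 0 0;0 0 .01 0 0 0;0 0 0 0 0 0;0 0 0 0 0 0' | sed -n 2,4p
python3 - <<'E'
from h import *
b=cap('side'); s=robot.state(); print(s['tool_pos'],s['force'])
W=cloud(b)
for v in range(226,248,2): print(v,W[v,218].round(3),W[v,245].round(3))
E
```

```text
tool_pos: [0.4089, 0.2492, -0.0007]
ee_rot: [[-0.582, 0.813, -0.002], [0.813, 0.582, -0.001], [0.001, -0.002, -1.0]]
force: [0.5, 1.5, 0.4]
[4.09405614e-01 2.49654719e-01 1.96437366e-05] [-0.37663877  0.78059325  0.28805353]
226 [0.422 0.273 0.052] [0.382 0.243 0.051]
228 [0.422 0.274 0.048] [0.383 0.242 0.046]
230 [0.423 0.272 0.043] [0.382 0.244 0.043]
232 [0.423 0.272 0.039] [0.382 0.244 0.038]
234 [0.422 0.274 0.036] [0.381 0.245 0.035]
236 [0.423 0.274 0.032] [0.383 0.244 0.03 ]
238 [0.424 0.272 0.026] [0.384 0.243 0.025]
240 [0.423 0.274 0.024] [0.382 0.244 0.022]
242 [0.424 0.273 0.018] [0.384 0.242 0.016]
244 [ 0.442  0.253 -0.   ] [0.397 0.225 0.   ]
246 [0.436 0.26  0.   ] [ 0.393  0.231 -0.   ]
```

```bash
python3 -m jog '0 0 0 0 0 0;0 0 0 0 0 0;0 0 0 0 0 0;0 0 0 0 0 0;0 0 0 0 0 0;0 0 0 0 0 0;0 0 0 0 0 0' 0.0 35
python3 - <<'E'
from h import *
b=cap('side'); W=cloud(b); s=robot.state(); print(s['tool_pos'])
k=W[(np.hypot(W[...,0]-.4107,W[...,1]-.2479)<.06)&(W[...,2]>.004)]; 
for u in(222,224,226,237,239,241): 
    c=W[230:250,u]; print(u,[int(1000*q) for q in c[:,2]])
E
python3 go.py .4497 -.0808 .12 1.718
```

```text
time_s: 6.27
tool_pos: [0.4103, 0.2497, 0.0009]
ee_rot: [[-0.581, 0.814, 0.001], [0.814, 0.581, 0.0], [-0.0, 0.001, -1.0]]
force: [-1.4, -0.5, 6.0]
opening: 0.2
grasp_force: 35.2
[0.41027981 0.24975903 0.00090119]
222 [41, 39, 37, 35, 33, 31, 29, 26, 23, 23, -1, 0, 0, 0, 0, 0, 0, -1, 0, 0]
224 [43, 41, 39, 36, 35, 34, 30, 29, 25, 24, 22, 20, 18, 15, 0, 0, 1, 0, 0, 0]
226 [43, 41, 39, 37, 34, 32, 31, 28, 27, 24, 22, 20, 18, 0, 0, 0, 0, 0, 0, 0]
237 [41, 40, 37, 36, 35, 32, 30, 28, 25, 25, 21, 19, 18, 0, -1, 1, 0, 0, 0, 0]
239 [42, 40, 38, 36, 34, 31, 29, 28, 26, 23, 22, 19, 18, 0, 0, 0, 0, 0, 0, 0]
tool d [-0.292  -0.1599 -0.1192] psi 2.1908 rz 0.4728 tilt [0.0009 0.0004] t 6.3167 q7 -0.41Traceback (most recent call last):
  File "<stdin>", line 5, in <module>
ValueError: cannot convert float NaN to integer
```

```bash
python3 -m jog '0 0 -.02 0 0 0;0 0 -.04 0 0 0;0 0 -.04 0 0 0;0 0 -.02 0 0 0' | sed -n '2p;5,6p'
python3 -m jog '-.0324 -.0178 0 0 0 0;-.0324 -.0178 0 0 0 0;-.0324 -.0178 0 0 0 0;-.0324 -.0178 0 0 0 0;-.0324 -.0178 0 0 0 0;-.0324 -.0178 0 0 0 0;-.0324 -.0178 0 0 0 0;-.0324 -.0178 0 0 0 0;-.0324 -.0178 0 0 0 0;0 0 0 0 0 .118;0 0 0 0 0 .118;0 0 0 0 0 .118'| sed -n '2p;5,6p'
python3 -m jog '0 0 0 0 0 .118;0 0 0 0 0 0;0 0 0 0 0 0'| sed -n '2p;4,6p'
python3 go.py .4495 -.0791 .04 1.718
```

```text
tool_pos: [0.4105, 0.2508, 0.1241]
opening: 0.2
grasp_force: 34.5
tool_pos: [0.4485, -0.0819, 0.12]
opening: 0.201
grasp_force: 34.5
tool_pos: [0.4487, -0.0809, 0.1202]
force: [-0.3, 0.6, -0.9]
opening: 0.202
grasp_force: 34.5
tool d [0.0017 0.0011 0.0802] psi 1.7227 rz 0.0047 tilt [-0.0005 -0.0002] t 7.9 q7 0.11
```

```bash
python3 -m jog '.0017 .0011 .03 0 0 .004;0 0 .03 0 0 0;0 0 .02 0 0 0;0 0 0 0 0 0;0 0 0 0 0 0'| sed -n '2p;4,6p'
python3 go.py .4495 -.0791 .007 1.718
python3 - <<'E'
from h import *
b=cap('side'); W=cloud(b); im=b['image']
u,v=map(int,proj(b,[.4495,-.08,.06])); print(u,v); cv2.imwrite('pics/p1.png',cv2.resize(im[v-45:v+35,u-60:u+60,::-1],(720,480)))
E
```

```text
tool_pos: [0.449, -0.0785, 0.04]
force: [0.4, -0.0, 0.2]
opening: 0.199
grasp_force: 34.5
tool d [-0.0007  0.0004  0.033 ] psi 1.7183 rz 0.0003 tilt [-0.0022  0.0016] t 8.3167 q7 -0.01
298 168
```

View pics/p1.png

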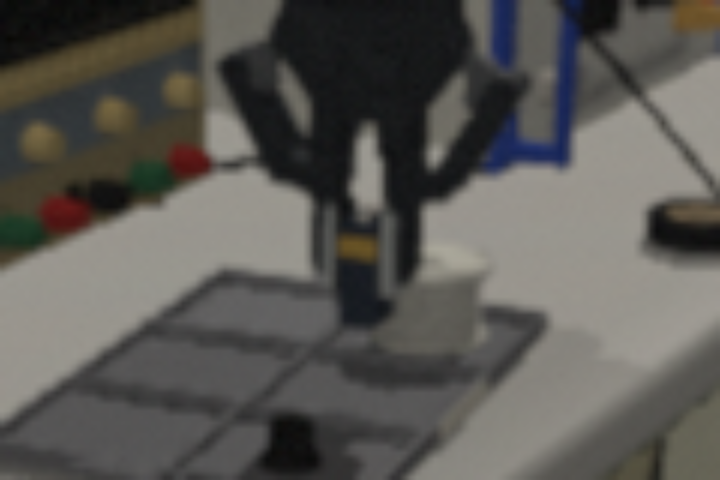

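The battery hangs upright between the pads at (360,280), over the middle compartment. I'll lower it onto the tray floor.

```bash
python3 -m jog '0 0 .015 0 0 0;0 0 .013 0 0 0;0 0 .003 0 0 0;0 0 0 0 0 0;0 0 0 0 0 0'| sed -n '2p;4,6p'
python3 -m jog '0 0 .002 0 0 0;0 0 .001 0 0 0;0 0 0 0 0 0'| sed -n '2p;4,6p'
```

```text
tool_pos: [0.4507, -0.0791, 0.0107]
force: [0.2, 0.2, 0.7]
opening: 0.199
grasp_force: 34.5
tool_pos: [0.4501, -0.0793, 0.0068]
force: [-1.1, 0.4, 0.3]
opening: 0.2
grasp_force: 34.5
```

```bash
python3 -m jog '0 0 .001 0 0 0;0 0 .001 0 0 0;0 0 0 0 0 0;0 0 0 0 0 0'| sed -n '2p;4,6p'
python3 -m jog '0 0 .001 0 0 0;0 0 0 0 0 0;0 0 0 0 0 0'| sed -n '2p;4,6p'
```

```text
tool_pos: [0.45, -0.0792, 0.0049]
force: [-2.3, 0.3, 7.6]
opening: 0.2
grasp_force: 35.4
tool_pos: [0.45, -0.0792, 0.0048]
force: [-9.0, 0.1, 24.6]
opening: 0.199
grasp_force: 37.8
```

Contact with the floor is made. I'll back off 1 mm, release, and retreat upwards.

```bash
python3 -m jog '0 0 -.001 0 0 0;0 0 0 0 0 0;0 0 0 0 0 0'| sed -n '2p;4p'
python3 -m jog '0 0 0 0 0 0;0 0 0 0 0 0;0 0 0 0 0 0;0 0 0 0 0 0;0 0 -.01 0 0 0;0 0 -.03 0 0 0;0 0 -.04 0 0 0;0 0 -.04 0 0 0;0 0 0 0 0 0' .5 35| sed -n '1,2p;4,6p'
python3 go.py .505 .1525 .1 2.53
```

```text
tool_pos: [0.4501, -0.0791, 0.0049]
force: [-2.1, 0.3, 9.1]
time_s: 10.62
tool_pos: [0.4541, -0.0786, 0.1318]
force: [2.3, 0.3, -0.5]
opening: 0.496
grasp_force: 0.0
tool d [0.2214 0.0836 0.0316] psi 1.7163 rz -0.8137 tilt [ 0.0098 -0.0029] t 10.6167 q7 0.1
```

```bash
python3 -m jog '.0369 .0139 .0053 0 0 0;.0369 .0139 .0053 0 0 0;.0369 .0139 .0053 0 0 0;.0369 .0139 .0053 0 0 0;.0369 .0139 .0053 0 0 0;.0369 .0139 .0053 0 0 0;0 0 0 0 0 -.1162;0 0 0 0 0 -.1162;0 0 0 0 0 -.1162;0 0 0 0 0 -.1162;0 0 0 0 0 -.1162;0 0 0 0 0 -.1162' .42 | sed -n 2p
python3 -m jog '0 0 0 0 0 -.1162;0 0 0 0 0 0;0 0 0 0 0 0'| sed -n 2p
python3 go.py .505 .1525 .005 2.53
python3 - <<'E'
from meas import *
c=cap('top'); cv2.imwrite('pics/a.png',cv2.resize(c['image'][130:240,195:405,::-1],(800,420)))
E
```

```text
tool_pos: [0.5006, 0.152, 0.0933]
tool_pos: [0.5006, 0.152, 0.093]
tool d [-0.0033  0.0029  0.088 ] psi 2.5245 rz -0.0055 tilt [-0.0001  0.0006] t 11.8667 q7 0.2
```

View pics/a.png

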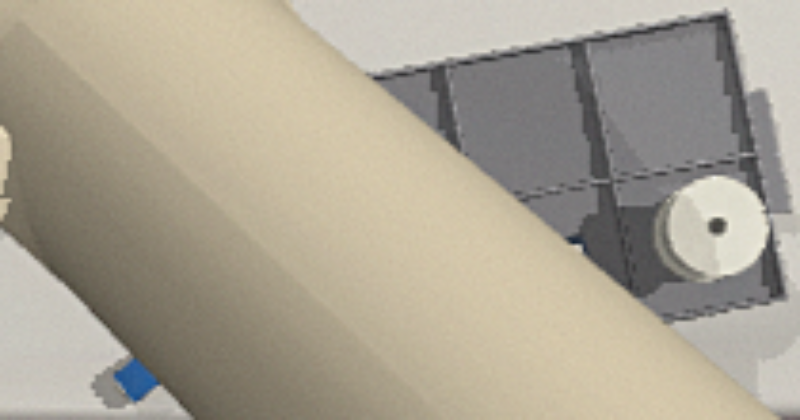

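The arm hides most of the top view; only the battery's edge shows, at (575,243). I'll descend and check tip height in the side view.

```bash
python3 -m jog '-.0033 .0029 .028 0 0 -.005;0 0 .03 0 0 0;0 0 .03 0 0 0;0 0 0 0 0 0;0 0 0 0 0 0;0 0 0 0 0 0'| sed -n '2p;4,5p'
python3 go.py .505 .1525 -.009 2.53
python3 - <<'E'
from h import *
b=cap('side'); im=b['image']
u,v=map(int,proj(b,[.505,.1525,.015])); print(u,v); cv2.imwrite('pics/p2.png',cv2.resize(im[v-35:v+25,u-45:u+45,::-1],(720,480)))
W=cloud(b)
sel=W[v-35:v+20,u-30:u+30]; dark=im[v-35:v+20,u-30:u+30].max(2)<130
k=sel[dark&(sel[...,2]>.012)&(sel[...,2]<.06)&(np.hypot(sel[...,0]-.505,sel[...,1]-.1525)<.04)]; print(np.percentile(k[:,2],[0,2,10]))
E
```

```text
tool_pos: [0.5056, 0.1532, 0.0063]
force: [0.3, 0.7, 0.4]
opening: 0.422
tool d [ 0.0001 -0.001   0.0153] psi 2.5323 rz 0.0023 tilt [0.0014 0.0008] t 12.4167 q7 0.12
224 211
[0.01224241 0.01292811 0.02557306]
```

View pics/p2.png

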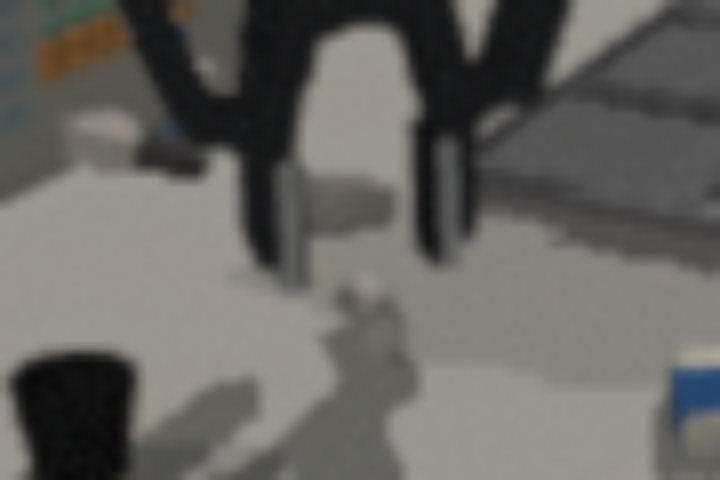

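The fingers straddle the barrel (370,310), with tips at (290,285) and (440,262). I'll lower the last 15 mm and close.

```bash
python3 -m jog '0 -.001 .01 0 0 0;0 0 .006 0 0 0;0 0 0 0 0 0;0 0 0 0 0 0'| sed -n '2p;4,5p'
python3 -m jog '0 0 0 0 0 0;0 0 0 0 0 0;0 0 0 0 0 0;0 0 0 0 0 0;0 0 0 0 0 0;0 0 0 0 0 0' 0 35| sed -n '2p;4,6p'
```

```text
tool_pos: [0.5041, 0.1514, -0.0116]
force: [0.5, 0.1, -0.2]
opening: 0.418
tool_pos: [0.5045, 0.1517, -0.0111]
force: [-2.2, -0.9, 5.1]
opening: 0.162
grasp_force: 34.3
```

```bash
python3 -m jog '0 0 -.02 0 0 0;0 0 -.04 0 0 0;0 0 -.04 0 0 0;0 0 0 0 0 0'| sed -n '2p;4,6p'
python3 go.py .5288 -.0691 .09 1.718
python3 - <<'E'
from h import *
b=cap('side'); im=b['image']
u,v=map(int,proj(b,[.505,.1525,.11])); print(u,v); cv2.imwrite('pics/p3.png',cv2.resize(im[v-30:v+30,u-45:u+45,::-1],(720,480)))
E
```

```text
tool_pos: [0.5076, 0.1542, 0.0954]
force: [1.2, 1.0, 0.3]
opening: 0.167
grasp_force: 34.3
tool d [-0.1448 -0.1713  0.0048] psi 2.534 rz 0.816 tilt [0.0087 0.0032] t 13.6333 q7 0.2
222 170
```

View pics/p3.png

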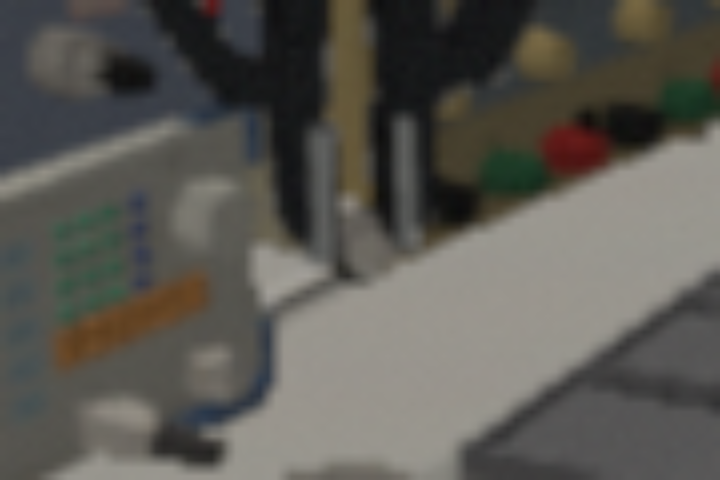

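The barrel is held level at (365,240). I'll carry it to the back middle compartment.

```bash
python3 -m jog '-.0241 -.0286 0 0 0 0;-.0241 -.0286 0 0 0 0;-.0241 -.0286 0 0 0 0;-.0241 -.0286 0 0 0 0;-.0241 -.0286 0 0 0 0;-.0241 -.0286 0 0 0 0;0 0 0 0 0 .1165;0 0 0 0 0 .1165;0 0 0 0 0 .1165;0 0 0 0 0 .1165;0 0 0 0 0 .1165;0 0 0 0 0 .1165'| sed -n '2p;4,6p'
python3 -m jog '0 0 0 0 0 .1165;0 0 0 0 0 0;0 0 0 0 0 0'| sed -n '2p;4,6p'
python3 go.py .5288 -.0691 .003 1.718
```

```text
tool_pos: [0.5242, -0.072, 0.0875]
force: [0.3, -0.5, -1.2]
opening: 0.169
grasp_force: 34.3
tool_pos: [0.5244, -0.0719, 0.0879]
force: [-0.0, 0.2, -0.1]
opening: 0.161
grasp_force: 34.3
tool d [0.0021 0.0048 0.0849] psi 1.7215 rz 0.0035 tilt [-0.0011 -0.0002] t 14.9333 q7 -0.09
```

```bash
python3 -m jog '.0021 .0048 .025 0 0 .0035;0 0 .03 0 0 0;0 0 .03 0 0 0;0 0 0 0 0 0;0 0 0 0 0 0'| sed -n '2p;4,6p'
python3 -m jog '0 0 .005 0 0 0;0 0 .003 0 0 0;0 0 0 0 0 0;0 0 0 0 0 0'| sed -n '2p;4,6p'
```

```text
tool_pos: [0.5279, -0.0686, 0.0025]
force: [-0.4, 0.7, 0.1]
opening: 0.166
grasp_force: 34.3
tool_pos: [0.53, -0.0692, -0.0035]
force: [0.0, 0.1, 0.7]
opening: 0.16
grasp_force: 34.3
```

```bash
python3 -m jog '0 0 .002 0 0 0;0 0 .001 0 0 0;0 0 0 0 0 0;0 0 0 0 0 0'| sed -n '2p;4,6p'
python3 -m jog '0 0 .001 0 0 0;0 0 0 0 0 0;0 0 0 0 0 0'| sed -n '2p;4,6p'
```

```text
tool_pos: [0.5297, -0.0692, -0.007]
force: [-0.8, -0.1, 2.1]
opening: 0.166
grasp_force: 34.6
tool_pos: [0.5298, -0.0692, -0.0072]
force: [-4.2, -1.6, 14.3]
opening: 0.162
grasp_force: 35.7
```

```bash
python3 -m jog '0 0 -.001 0 0 0;0 0 0 0 0 0;0 0 0 0 0 0;0 0 0 0 0 0;0 0 0 0 0 0;0 0 -.01 0 0 0;0 0 -.03 0 0 0;0 0 -.04 0 0 0;0 0 -.035 0 0 0;0 0 0 0 0 0' .38 35| sed -n '2p;4,6p'
python3 go.py .399 .1453 .08 2.218
```

```text
tool_pos: [0.5334, -0.0682, 0.1151]
force: [2.1, 0.6, 0.9]
opening: 0.378
grasp_force: 0.0
tool d [ 0.2307 -0.1026  0.0335] psi 1.7153 rz -0.5027 tilt [ 0.0099 -0.0014] t 17.1 q7 -0.09
```

```bash
python3 -m jog '.033 -.0147 .0048 0 0 0;.033 -.0147 .0048 0 0 0;.033 -.0147 .0048 0 0 0;.033 -.0147 .0048 0 0 0;.033 -.0147 .0048 0 0 0;.033 -.0147 .0048 0 0 0;.033 -.0147 .0048 0 0 0;0 0 0 0 0 -.1005;0 0 0 0 0 -.1005;0 0 0 0 0 -.1005;0 0 0 0 0 -.1005;0 0 0 0 0 -.1005'| sed -n '2p'
python3 -m jog '0 0 0 0 0 0;0 0 0 0 0 0'| sed -n '2,3p'
python3 go.py .399 .1453 .005 2.218
python3 - <<'E'
from tgt import *
from meas import rect
c=cap('top'); R,t,e=fit(load('top')); W=cloud(c); z=W[...,2]; im=c['image']
cv2.imwrite('pics/b.png',cv2.resize(im[120:245,215:415,::-1],(800,500)))
E
```

```text
tool_pos: [0.3945, 0.1451, 0.0746]
tool_pos: [0.3945, 0.145, 0.0743]
ee_rot: [[-0.6, 0.8, 0.0], [0.8, 0.6, 0.0], [0.0, 0.0, -1.0]]
tool d [-0.0024  0.0038  0.0693] psi 2.2138 rz -0.0042 tilt [0.0002 0.0002] t 18.2667 q7 -0.05
```

View pics/b.png

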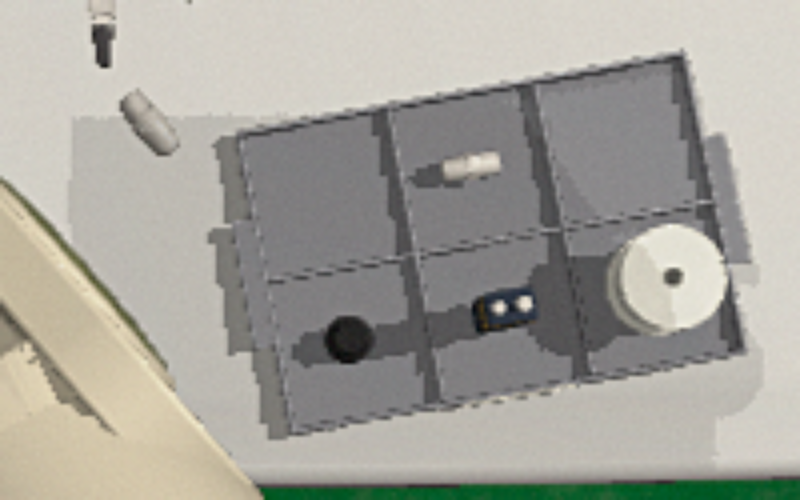

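The barrel (472,165) and battery (505,309) stand in the middle of their compartments. Now I'll descend on the eraser.

```bash
python3 -m jog '-.0024 .0038 .0193 0 0 -.004;0 0 .025 0 0 0;0 0 .025 0 0 0;0 0 0 0 0 0;0 0 0 0 0 0;0 0 0 0 0 0'| sed -n '2p;4,5p'
python3 go.py .399 .1453 -.010 2.218
python3 - <<'E'
from h import *
b=cap('side'); im=b['image']
u,v=map(int,proj(b,[.399,.1453,.015])); cv2.imwrite('pics/p4.png',cv2.resize(im[v-30:v+30,u-45:u+45,::-1],(600,400)))
E
```

```text
tool_pos: [0.3995, 0.1459, 0.0059]
force: [-1.3, -0.4, 0.6]
opening: 0.379
tool d [-0.0002 -0.0008  0.0159] psi 2.2203 rz 0.0023 tilt [0.0009 0.0006] t 18.8167 q7 -0.18
```

View pics/p4.png

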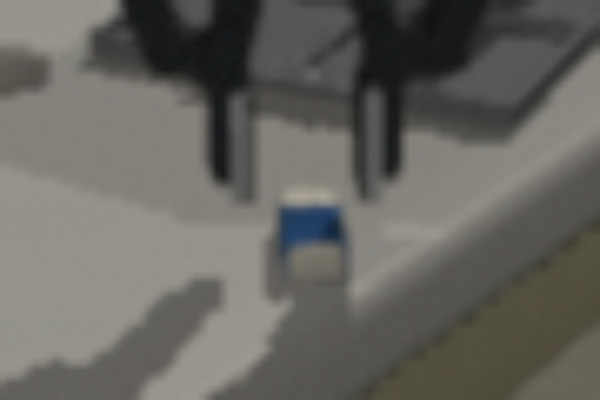

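The eraser (280-345) lies centred between the pads (250, 360). I've now used all 14 views, so from here I check by numbers. Lower and close.

```bash
python3 -m jog '0 -.0005 .01 0 0 0;0 0 .006 0 0 0;0 0 0 0 0 0;0 0 0 0 0 0'| sed -n '2p;4,5p'
python3 -m jog '0 0 0 0 0 0;0 0 0 0 0 0;0 0 0 0 0 0;0 0 0 0 0 0;0 0 0 0 0 0;0 0 0 0 0 0' 0 30| sed -n '2p;4,6p'
```

```text
tool_pos: [0.3983, 0.1448, -0.0115]
force: [-0.0, 0.7, 0.9]
opening: 0.378
tool_pos: [0.3988, 0.1451, -0.011]
force: [-1.3, -0.2, 4.9]
opening: 0.208
grasp_force: 30.3
```

```bash
python3 -m jog '0 0 -.02 0 0 0;0 0 -.04 0 0 0;0 0 -.04 0 0 0;0 0 0 0 0 0'| sed -n '2p;4,6p'
python3 go.py .5171 .010 .09 1.718
```

```text
tool_pos: [0.4019, 0.1466, 0.0943]
force: [1.7, 0.5, -0.3]
opening: 0.207
grasp_force: 29.7
tool d [-0.1784  0.009   0.0049] psi 2.2207 rz 0.5027 tilt [0.0076 0.0015] t 20.0333 q7 -0.01
```

```bash
python3 -m jog '-.0357 .0018 0 0 0 0;-.0357 .0018 0 0 0 0;-.0357 .0018 0 0 0 0;-.0357 .0018 0 0 0 0;-.0357 .0018 0 0 0 0;0 0 0 0 0 .1005;0 0 0 0 0 .1005;0 0 0 0 0 .1005;0 0 0 0 0 .1005;0 0 0 0 0 .1005;0 0 0 0 0 0;0 0 0 0 0 0'| sed -n '2p;4,6p'
python3 go.py .5171 .010 .003 1.718
```

```text
tool_pos: [0.5136, 0.0082, 0.0886]
force: [-0.6, 0.8, 0.1]
opening: 0.209
grasp_force: 29.7
tool d [0.0013 0.0037 0.0856] psi 1.7213 rz 0.0033 tilt [-0.0002 -0.0004] t 21.0333 q7 -0.24
```

```bash
python3 -m jog '.0013 .0037 .0256 0 0 .0033;0 0 .03 0 0 0;0 0 .03 0 0 0;0 0 0 0 0 0;0 0 .005 0 0 0;0 0 .003 0 0 0;0 0 0 0 0 0;0 0 0 0 0 0'| sed -n '2p;4,6p'
python3 -m jog '0 0 .001 0 0 0;0 0 .001 0 0 0;0 0 0 0 0 0;0 0 0 0 0 0'| sed -n '2p;4,6p'
```

```text
tool_pos: [0.5183, 0.0102, -0.0035]
force: [-0.2, 0.7, 0.1]
opening: 0.214
grasp_force: 29.7
tool_pos: [0.5174, 0.01, -0.0066]
force: [0.1, -0.4, -0.3]
opening: 0.214
grasp_force: 29.7
```

```bash
python3 -m jog '0 0 .001 0 0 0;0 0 0 0 0 0;0 0 0 0 0 0'| sed -n '2p;4,6p'
python3 -m jog '0 0 .0007 0 0 0;0 0 0 0 0 0;0 0 0 0 0 0'| sed -n '2p;4,6p'
```

```text
tool_pos: [0.5175, 0.0101, -0.007]
force: [-4.4, -1.0, 10.3]
opening: 0.21
grasp_force: 31.0
tool_pos: [0.5175, 0.01, -0.0071]
force: [-7.2, -2.0, 18.9]
opening: 0.206
grasp_force: 32.0
```

```bash
python3 -m jog '0 0 -.001 0 0 0;0 0 0 0 0 0;0 0 0 0 0 0;0 0 0 0 0 0;0 0 0 0 0 0;0 0 -.01 0 0 0;0 0 -.03 0 0 0;0 0 -.04 0 0 0;0 0 -.035 0 0 0;0 0 0 0 0 0' .4 30| sed -n '2p;4,6p'
python3 go.py .517 .256 .10 1.9
```

```text
tool_pos: [0.5211, 0.0116, 0.1147]
force: [1.7, 0.9, 0.2]
opening: 0.401
grasp_force: 0.0
tool d [0.2425 0.0312 0.0146] psi 1.7161 rz -0.1839 tilt [ 0.0097 -0.    ] t 23.3667 q7 -0.23
```

```bash
python3 -m jog '.029 -.0112 0 0 0 0;.029 -.0112 0 0 0 0;.029 -.0112 0 0 0 0;.029 -.0112 0 0 0 0;.0316 .019 .0037 0 0 0;.0316 .019 .0037 0 0 0;.0316 .019 .0037 0 0 0;.0316 .019 .0037 0 0 0;0 0 0 0 0 -.1;0 0 0 0 0 -.1;0 0 0 0 0 0;0 0 0 0 0 0' .6| sed -n '2p;4,6p'
python3 go.py .517 .256 .02 1.916
python3 - <<'E'
from h import *
b=cap('side'); W=cloud(b); im=b['image']; k=(np.hypot(W[...,0]-.517,W[...,1]-.256)<.03)&(W[...,2]>.006)&(W[...,2]<.032)&(im.max(2)<80)
P=W[k]; print(len(P),P.min(0).round(3),P.max(0).round(3))
v,u=np.nonzero(k); print(u.min(),u.max(),v.min(),v.max(),proj(b,[.517,.256,.026]),proj(b,[.517,.256,0]))
A=[np.argwhere(k[r])[:,0] for r in range(v.min(),v.max()+1)]; print([(a.min(),a.max()) for a in A if len(a)])
E
```

```text
tool_pos: [0.5132, 0.2545, 0.0929]
force: [-0.1, -0.2, 0.0]
opening: 0.6
grasp_force: 0.0
tool d [0.0001 0.0041 0.0729] psi 1.912 rz -0.004 tilt [-0.0003  0.0004] t 24.3667 q7 -0.56
194 [0.499 0.238 0.006] [0.533 0.272 0.027]
180 195 220 235 (np.float64(187.35322105848115), np.float64(223.13658852912474)) (np.float64(188.31613276456875), np.float64(234.6708906680535))
[(np.int64(186), np.int64(192)), (np.int64(183), np.int64(194)), (np.int64(181), np.int64(195)), (np.int64(180), np.int64(195)), (np.int64(180), np.int64(195)), (np.int64(181), np.int64(195)), (np.int64(181), np.int64(195)), (np.int64(181), np.int64(194)), (np.int64(181), np.int64(194)), (np.int64(182), np.int64(194)), (np.int64(182), np.int64(194)), (np.int64(182), np.int64(194)), (np.int64(183), np.int64(194)), (np.int64(183), np.int64(193)), (np.int64(184), np.int64(192)), (np.int64(188), np.int64(188))]
```

```bash
python3 -m jog '0 .0041 .02 0 0 -.004;0 0 .025 0 0 0;0 0 .025 0 0 0;0 0 0 0 0 0;0 0 .02 0 0 0;0 0 .008 0 0 0;0 0 0 0 0 0;0 0 0 0 0 0'| sed -n '2p;4,5p'
python3 go.py .517 .256 -.006 1.916
python3 -m jog '0 0 0 0 0 0;0 0 0 0 0 0;0 0 0 0 0 0;0 0 0 0 0 0;0 0 0 0 0 0;0 0 0 0 0 0;0 0 0 0 0 0' 0 25| sed -n '2p;4,6p'
```

```text
tool_pos: [0.5174, 0.2557, -0.0045]
force: [0.1, -0.2, 0.8]
opening: 0.603
tool d [ 0.0004 -0.0002  0.0015] psi 1.9177 rz 0.0017 tilt [0.0002 0.    ] t 25.0833 q7 -0.63
tool_pos: [0.5179, 0.2563, -0.0037]
force: [-1.0, -0.8, 5.5]
opening: 0.357
grasp_force: 24.3
```

```bash
python3 -m jog '0 0 -.02 0 0 0;0 0 -.04 0 0 0;0 0 -.04 0 0 0;0 0 -.02 0 0 0;0 0 0 0 0 0;-.027 -.0252 0 0 0 0;-.027 -.0252 0 0 0 0;-.027 -.0252 0 0 0 0;-.027 -.0252 0 0 0 0;0 0 0 0 0 0'| sed -n '2p;4,6p'
python3 -m jog '-.0336 -.0116 0 0 0 0;-.0336 -.0116 0 0 0 0;-.0336 -.0116 0 0 0 0;-.0336 -.0116 0 0 0 0;-.0336 -.0116 0 0 0 0;-.0336 -.0116 0 0 0 0;-.0336 -.0116 0 0 0 0;-.0336 -.0116 0 0 0 0;0 0 0 0 0 .1;0 0 0 0 0 .1;0 0 0 0 0 0;0 0 0 0 0 0'| sed -n '2p;4,6p'
python3 go.py .464 -.164 .055 1.718
python3 - <<'E'
from meas import *
from tgt import fit
b=cap('side'); W=cloud(b); im=b['image']; s=robot.state(); p=s['tool_pos']
k=(np.hypot(W[...,0]-p[0],W[...,1]-p[1])<.03)&(W[...,2]>.09)&(W[...,2]<.15)&(im.max(2)<80); v,u=np.nonzero(k)
f=np.sort(W[k][:,2]); print('held: lowest z',f[:5].round(4))
k=(np.hypot(W[...,0]-.465,W[...,1]+.164)<.04)&(W[...,2]>.036)&(W[...,2]<.045)&(im.max(2)>110); P=W[k]; print('reel top',len(P),np.median(P[:,2]),((P.min(0)+P.max(0))/2).round(4),(P.max(0)-P.min(0)).round(3))
E
```

```text
tool_pos: [0.4576, 0.1103, 0.1131]
force: [1.1, 0.4, -0.6]
opening: 0.356
grasp_force: 25.0
tool_pos: [0.4637, -0.1641, 0.1147]
force: [-0.0, 0.7, -0.8]
opening: 0.358
grasp_force: 25.0
tool d [0.0001 0.0004 0.0597] psi 1.7223 rz 0.0043 tilt [-0.     -0.0004] t 27.5 q7 0.16
held: lowest z [0.1196 0.1203 0.1209 0.1211 0.1211]
reel top 99 0.04003737518507668 [ 0.4622 -0.1646  0.0396] [0.054 0.054 0.003]
```

```bash
python3 -m jog '0 0 .03 0 0 .004;0 0 .03 0 0 0;0 0 0 0 0 0;0 0 .01 0 0 0;0 0 .005 0 0 0;0 0 0 0 0 0;0 0 0 0 0 0'| sed -n '2p;4,6p'
python3 -m jog '0 0 .001 0 0 0;0 0 .001 0 0 0;0 0 0 0 0 0;0 0 0 0 0 0'| sed -n '2p;4,6p'
```

```text
tool_pos: [0.4644, -0.1644, 0.0405]
force: [0.4, -1.0, -0.4]
opening: 0.363
grasp_force: 25.1
tool_pos: [0.4639, -0.1645, 0.0379]
force: [0.4, -0.3, -0.1]
opening: 0.356
grasp_force: 25.1
```

```bash
python3 go.py .464 -.164 .0363 1.718
```

```text
tool d [0.0005 0.0002 0.0016] psi 1.7149 rz -0.0031 tilt [ 0.0004 -0.0002] t 28.4667 q7 0.07
```

```bash
python3 -m jog '0 0 .001 0 0 0;0 0 .0006 0 0 0;0 0 0 0 0 0;0 0 0 0 0 0'| sed -n '2p;4,6p'
python3 -m jog '0 0 .0006 0 0 0;0 0 0 0 0 0;0 0 0 0 0 0'| sed -n '2p;4,6p'
```

```text
tool_pos: [0.4638, -0.1645, 0.0362]
force: [-1.9, -0.1, 4.2]
opening: 0.358
grasp_force: 25.3
tool_pos: [0.4639, -0.1645, 0.0362]
force: [-3.8, 0.6, 10.9]
opening: 0.358
grasp_force: 25.8
```

```bash
python3 -m jog '0 0 -.0006 0 0 0;0 0 0 0 0 0;0 0 0 0 0 0;0 0 0 0 0 0;0 0 0 0 0 0;0 0 -.005 0 0 0;0 0 -.02 0 0 0;0 0 -.04 0 0 0;0 0 -.04 0 0 0;0 0 -.04 0 0 0;0 0 0 0 0 0' .6 25| sed -n '2p;4,6p'
python3 -m jog '.035 -.01 0 0 0 0;.035 -.01 0 0 0 0;.035 -.01 0 0 0 0;.035 -.01 0 0 0 0;.035 -.01 0 0 0 0;.035 0 0 0 0 0;.035 0 0 0 0 0;.035 0 0 0 0 0;.035 0 0 0 0 0;.035 0 0 0 0 0;0 0 0 0 0 0;0 0 0 0 0 0'| sed -n '1,2p;4,6p'
python3 - <<'E'
from meas import *
from tgt import fit
R,t,e=fit(load('top')); c=cap('top'); W=cloud(c); z=W[...,2]; im=c['image']; hsv=cv2.cvtColor(im,cv2.COLOR_RGB2HSV)
T=lambda p: (R.T@(np.array(p)-t)*1000).round(1)
def near(x,y,r): return np.hypot(W[...,0]-x,W[...,1]-y)<r
m=near(.4497,-.0808,.03)&(z>.045)&(z<.07); r=rect(c,m,.050); print('batt',r,T(r['rc']),np.nanmedian(z[m]))
m=near(.5288,-.0691,.03)&(z>.0105)&(z<.03); r=rect(c,m,.014); print('barrel',r,T(r['rc']),np.nanmax(z[m]))
m=near(.5171,.01,.035)&(z>.0105)&(z<.03); r=rect(c,m,.016); print('eraser',r,T(r['rc']),np.nanmedian(z[m]))
m=near(.464,-.164,.04)&(z>.037)&(z<.043)&(hsv[...,2]>120); r=rect(c,m,.04); print('reel',r,T(r['rc']))
k=near(.464,-.164,.03)&(hsv[...,2]<90); cs,_=cv2.findContours(k.astype(np.uint8),0,1); cc=max(cs,key=cv2.contourArea); (u,v),rr=cv2.minEnclosingCircle(cc); print('loupe',ray(c,u,v,.066),'r px',rr,np.nanpercentile(z[k],[50,95,99]))
m=near(.4395,.001,.025)&(z>.017); print('knob',rect(c,m,.022))
b=cap('side'); S=cloud(b); bi=b['image']
k=(np.hypot(S[...,0]-.464,S[...,1]+.164)<.04)&(bi.max(2)<85)&(S[...,2]>.04); P=S[k]; print('side loupe',len(P),P.min(0).round(4),P.max(0).round(4))
for n,x,y in(('usb',.4115,.3458),('tee',.5257,.3624)):
    m=near(x,y,.035)&(z>.005)&(z<.03); print(n,m.sum(),np.nanmean(W[m],0))
E
```

```text
tool_pos: [0.4677, -0.1644, 0.1886]
force: [1.1, -0.7, 0.0]
opening: 0.602
grasp_force: 0.0
time_s: 30.97
tool_pos: [0.3634, 0.1769, 0.1811]
force: [0.7, 0.1, -0.0]
opening: 0.6
grasp_force: 0.0
batt {'c': array([ 0.4513, -0.079 ], dtype=float32), 'rc': array([ 0.4514, -0.0788]), 'wl': array([17.4, 27. ]), 'yaw_long': 1.71, 'n': 116} [-38.    1.8] 0.05006364527812983
barrel {'c': array([ 0.5308, -0.0675], dtype=float32), 'rc': array([ 0.5306, -0.0674]), 'wl': array([13.6, 30.1]), 'yaw_long': 1.732, 'n': 83} [42.   1.4] 0.02147122121732219
eraser {'c': array([0.5183, 0.0116], dtype=float32), 'rc': array([0.5185, 0.0116]), 'wl': array([20.3, 43.8]), 'yaw_long': 1.7, 'n': 187} [41.6 81.3] 0.016167291614912902
reel {'c': array([ 0.463 , -0.1606], dtype=float32), 'rc': array([ 0.465 , -0.1641]), 'wl': array([52.9, 53.1]), 'yaw_long': 0.458, 'n': 304} [-37.  -84.6]
loupe [ 0.46446985 -0.16235038  0.066     ] r px 8.560774803161621 [0.05162915 0.06485472 0.06691071]
knob {'c': array([4.401e-01, 1.000e-04], dtype=float32), 'rc': array([ 4.4e-01, -1.0e-04]), 'wl': array([14.7, 16.9]), 'yaw_long': 3.009, 'n': 57}
side loupe 119 [ 0.4463 -0.1822  0.0401] [ 0.4781 -0.1471  0.0671]
usb 0 [nan nan nan]
tee 150 [0.52539713 0.36152238 0.01254296]<stdin>:15: RuntimeWarning: Mean of empty slice
```

```bash
python3 -c "
from plant import robot; print(robot.close_job())"
```

```text
the job is handed in; nothing more can be done
None
```

The kit is complete and handed in at about 31 s. By the cameras, the battery, barrel and eraser are within about 2–3 mm of their compartment centres and the loupe is centred on the reel to about 2 mm. The reel, knob and T-adapter have not moved; the arm hid the USB stick in the final check, but nothing went near it.

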